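Slide a phone under the thickness gate

TASK

Check the dark phone lying alone on the bench for a swollen battery: push it along the bench, flat and never lifted or tipped, in through the flared mouth of the thickness gate and under its low bridge until its leading short edge is home against the stop bar on the far side. Only push it with the fingers, leave it resting there, and do not disturb the solder spool, the tape roll or the pliers.

Things in the scene. Friction and masses are not known exactly. Their poses are not given: they have to be found in the camera images.
- phone: the loose plain dark phone, a flat slab 146 x 72 x 8 mm, about 0.17 kg, lying flat on the bench before the gate's mouth and askew to it (up to 40 mm to a side and 0.45 rad). Origin: centre of its underside; x along its 146 mm length (x points roughly the way it must travel), y across its width, z up. It slides freely on the bench with ordinary friction.
- gate: bare-metal thickness gate fixed to the bench, open underneath (the bench is its floor). Origin: on the bench under the middle of the bridge; x the way the phone travels through, y across, z up. Two guide rails 11 mm high, x = -20 to +90 mm, inner faces 78 mm apart. When home, the phone's origin is at x = +12 mm, its trailing edge at x = -61 mm, outside the mouth.
- gate_mouth (a point): on the bench, middle of the mouth, 61 mm before the gate's origin (x = -61 mm). Two flared lead-ins 11 mm high narrow from about 117 mm wide here to 78 mm at x = -20 mm.
- gate_bridge (a point): middle of the bridge's underside, 11 mm above the bench (3 mm above the phone). The bridge is a plate 40 mm long in the travel direction (x = -20 to +20 mm), 102 mm wide, its top 23 mm and screw heads 26 mm above the bench. Fingers need not go under it.
- gate_stop (a point): middle of the inner face of the stop bar, 11 mm high, which closes the far end at x = +85 mm in the gate's frame; the phone's leading short edge must rest against it
- solder_spool: bystander: small upright solder spool, 47 mm across, 25 mm high, beyond the stop bar; origin at the centre of its underside
- kapton_tape: bystander: amber tape roll lying flat, 52 mm across, 12 mm high, near the spool; origin at the centre of its underside
- mini_pliers: bystander: small pliers with blue handles, 115 x 41 x 9 mm, lying beyond the gate, on the side away from the robot; origin at the centre of the underside, y along the length

How it is judged:
On the way:
1. the phone's leading edge has entered the gate, flat on the bench, up to the bridge (x of phone in the frame of gate between -0.085 and -0.005 m and y of phone in the frame of gate between -0.012 and 0.012 m and height (world z) of phone below 0.003 m), for 0.05 s.
At the end, for the whole second after the job is handed in: the phone lies flat and still on the bench between the guide rails, under the bridge, its leading edge within 4 mm of the stop bar and its length along the gate within 0.07 rad; the three bystanders are within 20 mm of where they stood (x of phone in the frame of gate between 0.008 and 0.015 m and y of phone in the frame of gate between -0.007 and 0.007 m and angle between the x axis of phone and the x axis of gate, either way round below 0.07 rad and angle between phone's own z axis and vertical below 0.03 rad and height (world z) of phone below 0.003 m and linear speed of phone below 0.005 m/s and distance of each of solder_spool, kapton_tape, mini_pliers from where it was at the start of the episode below 0.02 m); the robot touches nothing.
It fails at once if the phone is lifted off the bench (over 6 mm) (height (world z) of phone above 0.006 m).
It fails at once if the phone is tipped (over 0.1 rad) (angle between phone's own z axis and vertical above 0.1 rad).
It fails at once if the solder spool is knocked away (over 20 mm) (distance of solder_spool from where it was at the start of the episode above 0.02 m).
It fails at once if the kapton tape is knocked away (over 20 mm) (distance of kapton_tape from where it was at the start of the episode above 0.02 m).
It fails at once if the mini pliers is knocked away (over 20 mm) (distance of mini_pliers from where it was at the start of the episode above 0.02 m).
It also fails if it takes over 72 s, if anything falls off the work surface, if the arm or the gripper's body presses on something with over 40 N, if the wrist force passes 120 N, or if a joint passes its speed limit or range.

ROBOT

A 7-joint arm with a two-finger parallel gripper is mounted at the origin on a cart in front of the work surface, level with it; the furniture and walls round the work are solid. World frame = base frame: x ahead of the robot, y to its left, z up, the work surface at z = 0. Lengths are in m, angles in rad, forces in N, time in s.
With the tool pointing down it reaches from about 0.4 to 0.925 m from the base axis. Payload 5.6 kg.
Tool frame: the origin (TCP) lies on the mounting face of the last link; the fingertips stand 173 mm ahead of it and the grasp point (between the pads) lies manip.hold_point_z ahead of it (manip.hold_point_z is the distance from the TCP to the grasp point, in m); z points along the fingers, y is the line along which they close (so a half turn about z gives the same grasp; the last joint's range is limited). The gripper opens to 85 mm and grips with 20 to 120 N. Pads are 22 mm wide; open, the fingers measure 114 mm over their backs; the gripper's body (76 mm by 85 mm) begins 54 mm behind the grasp point. The pads swing forward as they close: fully open they stand 13 mm farther back than shut.
Start: joints at [1.061, 0.468, -0.012, 1.603, 0.006, 1.071, -0.056], TCP at [0.292, -0.58, 0.405] pointing down, gripper open.
Joint ranges: [-2.53, 2.53], [-0.31, 2.02], [-1.57, 1.55], [0.28, 2.44], [-1.29, 4.43], [0.15, 1.84], [-2.92, 2.92]. Speed limits (rad/s): [2.57, 2.57, 3.14, 3.14, 3.14, 3.14, 3.14].

INTERFACE

Orientations are given as [roll, pitch, yaw] about the fixed x, y, z axes, in that order (R = Rz(yaw) Ry(pitch) Rx(roll)).
In Python, from rig import sensors, camera, camera_model, close_job, manip gives the robot as it stands. The module is installed in compiled form; this text tells all that it offers.
- The arm moves only by the tool jog_arm, never from a script. Its argument "deltas" is one flat list of numbers, 5 for each row, row after row: the shift along the tool's x, y, z in mm, then the turn about the tool's z in rad, then the closure, from -1 (fully open) to 1 (shut). A call has exactly 10 rows; each row shifts and turns the commanded pose from where the row before left it, along the tool's axes as they then stand; what a row does not reach is not made up. A row lasts 1/10 s, in which the tool goes at most 50 mm and 8.59 degrees, less where a joint would pass 70% of its speed; a pose out of reach is approached as far as the arm can. A call is refused whole if a number of a shift passes 50 or a number of a turn 0.15, either way. A call with a gripper value outside its range is refused whole. The fingers move at their own pace and stop on an object; "newtons" is the grip in N (left out, the last holds). Time passes only in rows, so rows that do not move let the fingers close, or fill a call up. It gives the time, the measured TCP pose, the force, the opening and the grip force at its end, in the units of the state.
- sensors.get_state(): the state, without advancing time (a new reading comes with each control period).
- camera(name): name is "side" or "top" or "wrist"; returns the picture (480x640x3 uint8, red, green, blue); there is no depth.
- camera_model(name): a dict with "fx", "fy", "cx", "cy" (pixels), "origin" and "attitude" of the camera in the world. Camera axes: x right, y up, looking along -z (the intrinsics and any distortion apply to the point x, -y, -z); pixel columns grow to the right and rows downward; lengths in m; the calibration is good to about 2 mm. A picture is of the moment at which its call begins: read the wrist's pose just before it. camera_model takes no time and is no camera call; for the wrist camera it gives the pose at the moment of the call.
- close_job(): hands the job in; it is judged then, once.
The state is a dict: "clock": time; "joints": joint angles; "qd": joint speeds; "joint_torque": joint torques, N m; "ee_pos": TCP position; "ee_rot": TCP orientation; "wrist_force": force on the tool from outside, world axes, zero at the start; "moment": the same for the moment, N m; "gripper_width": finger opening in m; "gripper_force": force on a finger pad.
Only numpy, scipy, OpenCV 4.12 (cv2) and the standard library are available. Lean on these libraries where they do the work, as an engineer would, in place of code of your own. Each camera call takes 0.05 s, during which the arm holds its last target. There are 200 camera calls.

## Working session

There is one attempt and no reset: what is moved stays moved. The work goes in short steps, Python scripts to look and compute and a tool call to move; the robot and the scene stay as the last step left them, time stands still between calls to the robot, and variables do not carry over. Pictures are saved under pics/ and viewed, at most 10 in all, crops included, and the job is handed in when it is done.

Besides the shell and the picture viewer there is one more tool, called after "Emit:" as name(argument=value, ...), one argument or row to a line, values as JSON. jog_arm: Moves the arm, as the interface text tells. Its arguments: {"type":"object","properties":{"deltas":{"type":"array","items":{"type":"number"}},"newtons":{"type":"number"}},"required":["deltas"]}

```bash
mkdir -p pics; python3 - <<'E'
from rig import sensors,camera,camera_model,manip
import cv2,numpy as np
s=sensors.get_state();print({k:np.round(v,3) for k,v in s.items()},manip.hold_point_z)
for n in("top","side"):
    im=camera(n);cv2.imwrite(f"pics/{n}0.png",im[:,:,::-1]);print(n,camera_model(n))
E
```

```text
{'clock': np.float64(0.0), 'joints': array([ 1.061,  0.468, -0.012,  1.604,  0.006,  1.071, -0.056]), 'qd': array([-0.001, -0.001,  0.001, -0.001, -0.   ,  0.001, -0.   ]), 'joint_torque': array([ 1.0000e-03, -5.3239e+01,  2.2000e-02, -2.5130e+01,  1.1000e-02,
        8.0000e-03, -0.0000e+00]), 'ee_pos': array([ 0.292, -0.58 ,  0.404]), 'ee_rot': array([-3.14 ,  0.   ,  0.467]), 'wrist_force': array([-0.626,  0.283,  0.196]), 'moment': array([-0.013,  0.035, -0.034]), 'gripper_force': np.float64(0.0), 'gripper_width': np.float64(0.085)} 0.1547
top {'fx': 511.4507413876789, 'fy': 511.4507413876789, 'cx': 318.9536440137282, 'cy': 238.1654242906427, 'origin': array([ 0.42676139, -0.00479234,  1.03696512]), 'attitude': array([ 0.11320876, -0.00896986, -1.58248287])}
side {'fx': 476.583565524334, 'fy': 476.583565524334, 'cx': 333.2202307152547, 'cy': 239.08288136525005, 'origin': array([0.25258213, 0.63809827, 0.57149075]), 'attitude': array([ 0.93241509, -0.01159303, -2.70206882])}
```

View pics/top0.png

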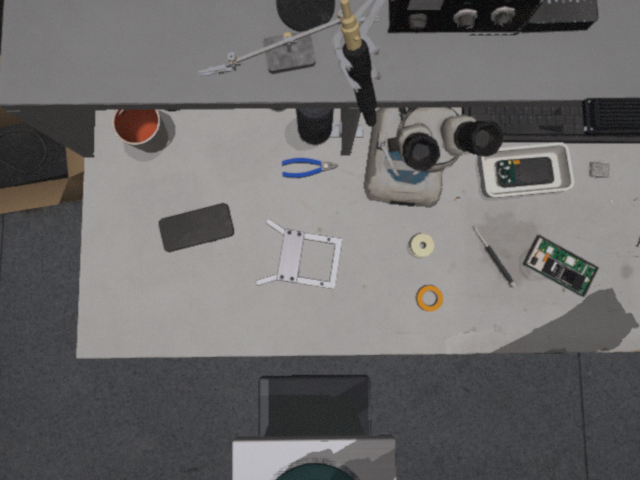

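View pics/side0.png

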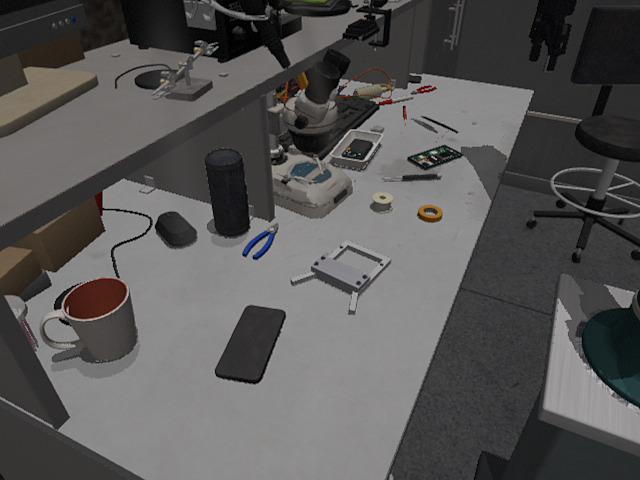

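The top view shows the phone at about (196,227). The gate has its bridge at (290,255), its mouth facing left and its stop at (336,262). The pliers are at (308,167), the spool at (421,245) and the tape at (429,298). Travel is roughly along world -y.

```bash
cat >h.py <<'E'
import cv2,numpy as np
from scipy.spatial.transform import Rotation as R
from rig import sensors,camera,camera_model
def cast(n,uv,z,m=None):
    m=m or camera_model(n);uv=np.atleast_2d(uv).astype(float)
    d=np.c_[(uv[:,0]-m['cx'])/m['fx'],-(uv[:,1]-m['cy'])/m['fy'],-np.ones(len(uv))]@R.from_euler('xyz',m['attitude']).as_matrix().T
    o=np.array(m['origin']);return (o+d*((z-o[2])/d[:,2])[:,None])[:,:2]
def phone(n='top',im=None,roi=(100,200,400,300),thr=75,z=.008,m=None):
    im=camera(n) if im is None else im
    x0,y0,x1,y1=roi;k=np.zeros(im.shape[:2],np.uint8);k[y0:y1,x0:x1]=(im.max(2)<thr)[y0:y1,x0:x1]
    c=max(cv2.findContours(k,0,cv2.CHAIN_APPROX_NONE)[0],key=cv2.contourArea)[:,0]
    w=cast(n,c,z,m);r=cv2.minAreaRect((w*1000).astype(np.float32));return r,w
E
python3 - <<'E'
from h import *
im=camera('top');r,w=phone(im=im);print(r,cv2.boxPoints(r))
c=im[205:300,245:355];print(im[227,196],im[255,270],im[255,290],im[262,320],im[262,336])
g=(im.min(2)>185).astype(np.uint8);
g[:205]=0;g[300:]=0;g[:,:245]=0;g[:,355:]=0
print(g.sum())
v=np.hstack([c,np.repeat((g*255)[205:300,245:355,None],3,2)])
cv2.imwrite('pics/g.png',cv2.resize(c,None,fx=7,fy=6,interpolation=cv2.INTER_CUBIC)[:,:,::-1])
E
```

```text
((568.7207641601562, 233.0238037109375), (69.8463363647461, 143.3603973388672), 13.74555492401123) [[517.7658  294.353  ]
 [551.8298  155.09837]
 [619.6757  171.69461]
 [585.61176 310.94922]]
[63 61 61] [160 156 155] [184 178 186] [162 160 156] [192 190 199]
549
```

View pics/g.png

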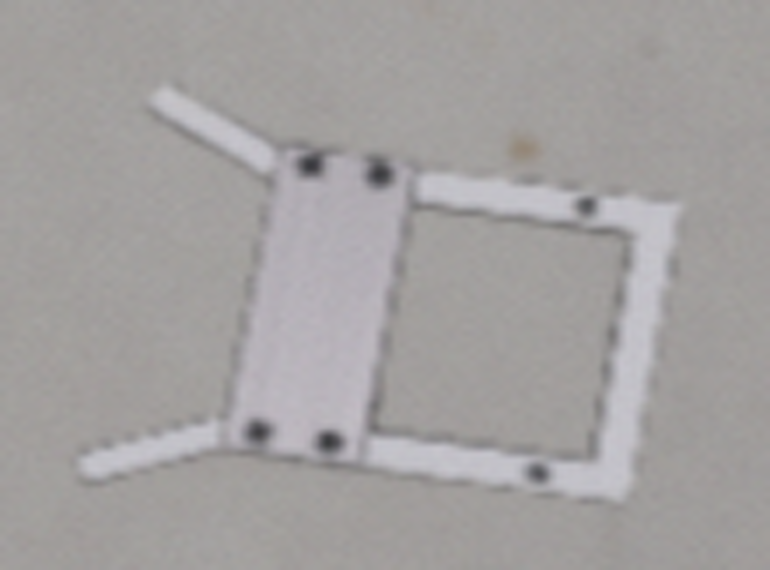

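The crop shows the inner stop corners at (633,232) and (597,458), and the bridge corners at (283,148), (412,162), (365,460) and (228,444).

```bash
python3 - <<'E'
from h import *
f=lambda p:np.array(p,float)/[7,6]+[245-.43,205-.42]
s=cast('top',f([(633,232),(597,458)]),.011);b=cast('top',f([(283,148),(412,162),(365,460),(228,444)]),.023)
rt=cast('top',f([(412,207),(633,232),(372,436),(597,458)]),.011)
print(s,np.linalg.norm(s[0]-s[1]));print(b,b.mean(0),np.linalg.norm(b-np.roll(b,1,0),axis=1))
d=[rt[1]-rt[0],rt[3]-rt[2],b[1]-b[0],b[2]-b[3]]
print([np.arctan2(x[1],x[0]) for x in d]); n=s[0]-s[1];print(np.arctan2(n[1],n[0])-np.pi/2); n=b[1]-b[2]+b[0]-b[3];print(np.arctan2(n[1],n[0])-np.pi/2)
v=s.mean(0)-b.mean(0);print(np.linalg.norm(v),np.arctan2(v[1],v[0]))
sm=(cast('top',f([(150,95),(80,465)]),.011));print(sm)
E
```

```text
[[ 0.53263664 -0.04760411]
 [ 0.45700823 -0.03616003]] 0.07648936223293645
[[0.56059279 0.05240206]
 [0.55550532 0.01562857]
 [0.45674582 0.02970676]
 [0.46244088 0.06833158]] [0.5088212  0.04151724] [0.09943614 0.03712374 0.09975787 0.03904242]
[np.float64(-1.713494256136439), np.float64(-1.6954652449044163), np.float64(-1.7082698313209315), np.float64(-1.7171871746113854)]
-1.7209767361917778
-1.7220247819751158
0.08456601256175085 -1.737098398576718
[[0.58062025 0.09145647]
 [0.45637016 0.11141038]]
```

```bash
python3 - <<'E'
from h import *
p=cast('top',[(349,154)],0);print('panel foot',p)
for z in(.2,.25,.3,.35):print(z,cast('top',[(349,106),(200,105)],z))
print('side panel foot',cast('side',[(272,218)],0))
# height of shelf underside at the panel front, from side view pixel (270,95)
for z in(.15,.2,.25,.3,.35):print(z,cast('side',[(270,97)],z))
print('mug',cast('top',[(138,125)],.08))
O=np.array([.508,.0415]);a=-1.717;g=lambda x,y:O+x*np.array([np.cos(a),np.sin(a)])+y*np.array([-np.sin(a),np.cos(a)])
print(g(-.195,.114),g(-.195,.047))
E
```

```text
panel foot [[ 0.72011718 -0.08004661]]
0.2 [[ 0.74711223 -0.0670641 ]
 [ 0.75095073  0.18539741]]
0.25 [[ 0.72797458 -0.06334401]
 [ 0.73158377  0.17403555]]
0.3 [[ 0.70883694 -0.05962391]
 [ 0.71221682  0.16267368]]
0.35 [[ 0.68969929 -0.05590382]
 [ 0.69284986  0.15131181]]
side panel foot [[ 0.72384185 -0.07262368]]
0.15 [[ 0.88082345 -0.34243388]]
0.2 [[ 0.80629734 -0.22611672]]
0.25 [[ 0.73177124 -0.10979956]]
0.3 [[0.65724513 0.0065176 ]]
0.35 [[0.58271902 0.12283476]]
mug [[0.75846542 0.33121014]]
[0.64919202 0.21781169] [0.58290683 0.22757248]
```

Emit:
jog_arm(
  deltas=[0, 0, 0, 0.1135, -1, 0, 0, 0, 0.1135, -1, 26.3, -29.6, 0, 0, -1, 26.3, -29.6, 0, 0, -1, 26.3, -29.6, 0, 0, -1, 26.3, -29.6, 0, 0, -1, 26.3, -29.6, 0, 0, -1, 26.3, -29.6, 0, 0, -1, 26.3, -29.6, 0, 0, -1, 26.3, -29.6, 0, 0, -1],
)

```text
clock: 1.15
ee_pos: [0.4411, -0.2989, 0.4046]
ee_rot: [-3.142, 0.0, 0.24]
wrist_force: [0.2, -0.3, -0.2]
gripper_width: 0.0858
gripper_force: 0.0
```

Emit:
jog_arm(
  deltas=[12.6, -43.2, 0, 0, -1, 12.6, -43.2, 0, 0, -1, 12.6, -43.2, 0, 0, -1, 12.6, -43.2, 0, 0, -1, 12.6, -43.2, 0, 0, -1, 12.6, -43.2, 0, 0, -1, 12.6, -43.2, 0, 0, -1, 12.6, -43.2, 0, 0, -1, 12.6, -43.2, 0, 0, -1, 12.6, -43.2, 0, 0, -1],
)

```text
clock: 2.15
ee_pos: [0.4601, 0.1507, 0.4047]
ee_rot: [3.141, -0.0, 0.239]
wrist_force: [0.9, 0.0, 0.8]
gripper_width: 0.0852
gripper_force: 0.0
```

Emit:
jog_arm(
  deltas=[0, 0, 47.5, 0, -1, 0, 0, 47.5, 0, -1, 0, 0, 47.5, 0, -1, 0, 0, 47.5, 0, -1, 30.5, -9.2, 0, 0, -1, 30.5, -9.2, 0, 0, -1, 30.5, -9.2, 0, 0, -1, 30.5, -9.2, 0, 0, -1, 30.5, -9.2, 0, 0, -1, 30.5, -9.2, 0, 0, -1],
)

```text
clock: 3.15
ee_pos: [0.6261, 0.2466, 0.2142]
ee_rot: [3.141, 0.001, 0.24]
wrist_force: [0.1, -0.3, -0.2]
gripper_width: 0.0856
gripper_force: 0.0
```

```bash
python3 - <<'E'
from h import *
cv2.imwrite('pics/s1.png',camera('side')[:,:,::-1]);cv2.imwrite('pics/w1.png',camera('wrist')[:,:,::-1])
E
```

```text
(no output)
```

View pics/s1.png

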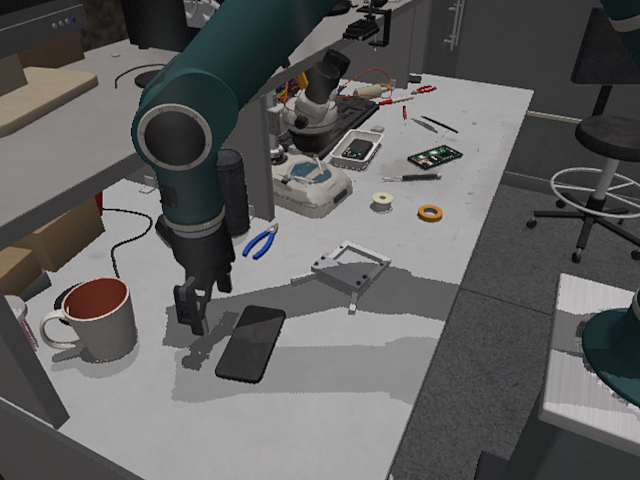

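View pics/w1.png

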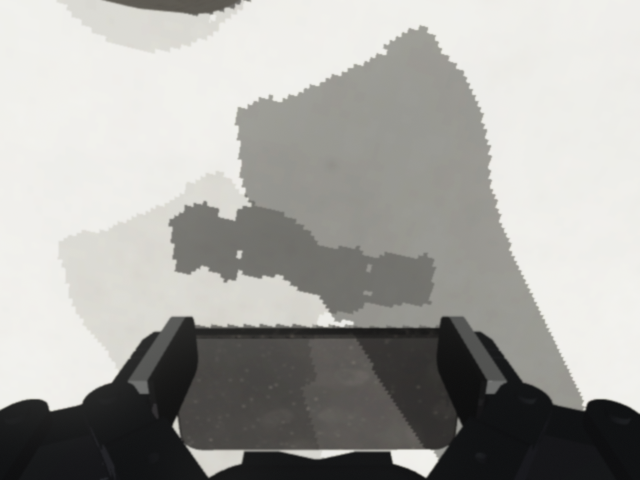

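The side view shows the gripper upright on the far side of the phone, clear of the mug, at about (195,300). The wrist view shows the phone's far edge along row ~330, parallel to the finger line.

```bash
python3 - <<'E'
from h import *
s=sensors.get_state();m=camera_model('wrist');print(m['origin'],m['attitude'])
e=cast('wrist',[(200,328),(318,329),(438,330)],.008);T=s['ee_pos'][:2];y=s['ee_rot'][2]
Rm=np.array([[np.cos(y),np.sin(y)],[np.sin(y),-np.cos(y)]])
print(e,(e-T)@Rm.T*1000)
r,_=phone(thr=75);print(r)
E
```

```text
[0.70707667 0.26833701 0.18241368] [-0.31663378  0.00157861 -1.32996615]
[[0.59423814 0.29753505]
 [0.60701345 0.24349693]
 [0.62002275 0.18850842]] [[-20.58160594 -55.9283983 ]
 [-21.02389496  -0.40244186]
 [-21.46492737  56.10227687]]
((577.741943359375, 234.97088623046875), (156.87867736816406, 92.02629089355469), 83.63461303710938)
```

Emit:
jog_arm(
  deltas=[0, 0, 12, 0, -1, 0, 0, 12, 0, -1, 0, 0, 8, 0, -1, 0, 0, 4, 0, -1, 0, 0, 0, 0, -1, 0, 0, 1, 0, -1, 0, 0, 1, 0, -1, 0, 0, 1, 0, -1, 0, 0, 0, 0, -1, 0, 0, 0, 0, -1],
)

```text
clock: 4.3
ee_pos: [0.6251, 0.2462, 0.1758]
ee_rot: [3.142, -0.0, 0.24]
wrist_force: [0.7, -0.2, -0.3]
gripper_width: 0.0855
gripper_force: 0.0
```

```bash
python3 - <<'E'
from h import *
cv2.imwrite('pics/s2.png',cv2.resize(camera('side')[230:400,120:340],None,fx=3,fy=3)[:,:,::-1])
E
```

```text
(no output)
```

View pics/s2.png

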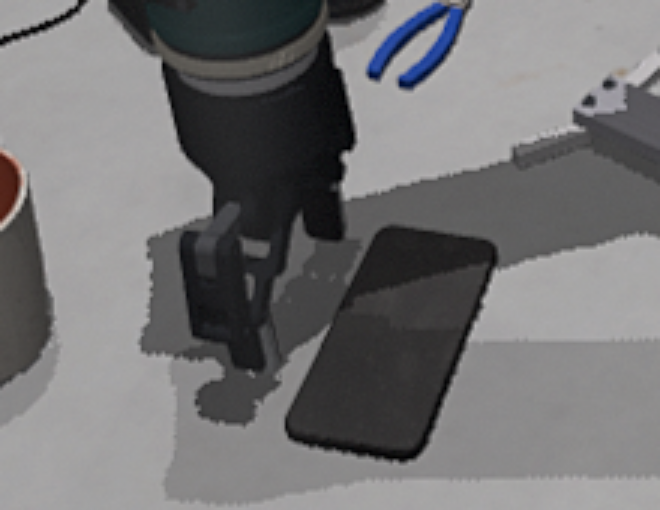

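The crop shows the tips still clear of the bench, with a shadow gap of about 15 mm, on the far side of the phone. The open reach is therefore about 160 mm.

Emit:
jog_arm(
  deltas=[0, 0, 2, 0, -1, 0, 0, 2, 0, -1, 0, 0, 2, 0, -1, 0, 0, 1, 0, -1, 0, 0, 1, 0, -1, 0, 0, 1, 0, -1, 0, 0, 1, 0, -1, 0, 0, 1, 0, -1, 0, 0, 0.5, 0, -1, 0, 0, 0, 0, -1],
)

```text
clock: 5.35
ee_pos: [0.6251, 0.2461, 0.164]
ee_rot: [3.142, 0.0, 0.24]
wrist_force: [-0.3, -0.6, -0.9]
gripper_width: 0.0854
gripper_force: 0.0
```

Emit:
jog_arm(
  deltas=[0, 0, 1, 0, -1, -2, 0, 0, 0, -1, -2, 0, 0, 0, -1, -2, 0, 0, 0, -1, -2, 0, 0, 0, -1, -2, 1, 0, 0.0214, -1, -2, 1, 0, 0.0214, -1, -2, 1, 0, 0.0214, -1, -2, 1, 0, 0.0214, -1, -2, 1, 0, 0.0214, -1],
)

```text
clock: 6.35
ee_pos: [0.6085, 0.2373, 0.1632]
ee_rot: [3.142, -0.0, 0.131]
wrist_force: [0.7, 0.2, -0.4]
gripper_width: 0.0856
gripper_force: 0.4
```

```bash
cat >>h.py <<'E'
def rep():
    s=sensors.get_state();T=s['ee_pos'][:2];y=s['ee_rot'][2];print('F',np.round(s['wrist_force'],1))
    O=np.array([.508,.0415]);a=-1.717;G=np.array([[np.cos(a),np.sin(a)],[-np.sin(a),np.cos(a)]])
    print('tool gate',G@(T-O)*1000,y+.146)
    return G,O,T
E
python3 - <<'E'
from h import *
rep();cv2.imwrite('pics/t3.png',cv2.resize(camera('top')[170:310,80:280],None,fx=4,fy=4)[:,:,::-1])
E
```

```text
F [ 0.7  0.2 -0.4]
tool gate [-208.3041856    70.88738453] 0.27680822707209296
```

View pics/t3.png

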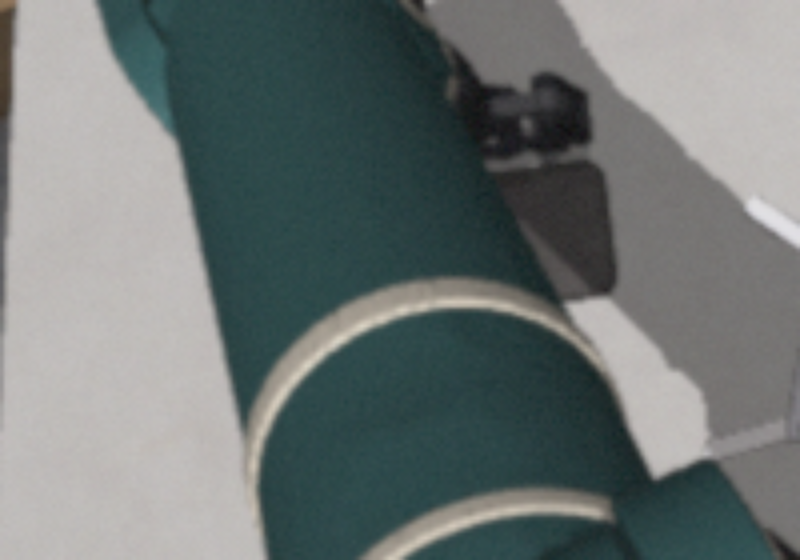

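The phone's leading end is visible at crop (555,230), with the fingers against its far side and the phone turning as planned. The arm hides the rest.

Emit:
jog_arm(
  deltas=[-2, 1, 0, 0.0213, -1, -2, 1, 0, 0.0213, -1, -2, 1, 0, 0.0213, -1, -2, 1, 0, 0.0213, -1, -2, 1, 0, 0.0213, -1, -2, 1, 0, 0.0213, -1, -2, 1, 0, 0.0213, -1, -2, 1, 0, 0.0213, -1, -2, 1, 0, 0.0213, -1, -2, 1, 0, 0.0213, -1],
)

```text
clock: 7.4
ee_pos: [0.5888, 0.2266, 0.1632]
ee_rot: [3.142, -0.0, -0.082]
wrist_force: [1.4, -0.3, 0.1]
gripper_width: 0.0854
gripper_force: 0.7
```

Emit:
jog_arm(
  deltas=[-2, 1, 0, 0.0213, -1, -2, 1, 0, 0.0213, -1, -2, 1, 0, 0.0213, -1, 0, 0, 0, 0, -1, 0, 0, 0, 0, -1, 0, 0, 0, 0, -1, 0, 0, 0, 0, -1, 0, 0, 0, 0, -1, 0, 0, 0, 0, -1, 0, 0, 0, 0, -1],
)

```text
clock: 8.4
ee_pos: [0.5825, 0.2243, 0.163]
ee_rot: [3.141, 0.0, -0.144]
wrist_force: [-0.5, -0.4, 0.5]
gripper_width: 0.0851
gripper_force: 0.1
```

```bash
python3 - <<'E'
from h import *
G,O,T=rep();im=camera('wrist');cv2.imwrite('pics/w4.png',im[:,:,::-1])
# far edge of the phone between the fingers, on the wrist picture
g=im.max(2).astype(int)
for u in range(215,430,30):
    c=g[250:460,u];print(u,250+int(np.argmin(np.diff(c))),end=' ')
E
```

```text
F [-0.5 -0.4  0.5]
tool gate [-191.6908299    47.10204827] 0.0019191243924708556
215 359 245 360 275 363 305 363 335 363 365 363 395 363 425 364
```

View pics/w4.png

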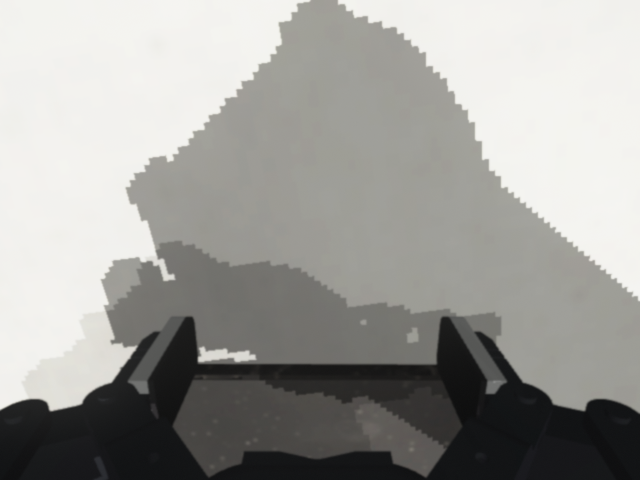

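The wrist view shows the phone's far edge level at rows 360–363 across the fingers, so the phone is aligned with the tool. I'm retreating and going round behind it.

Emit:
jog_arm(
  deltas=[4, 0, 0, 0, -1, 4, 0, 0, 0, -1, 0, 0, -30, 0, -1, 0, 0, -40, 0, -1, 0, 0, 0, -0.143, 0, 0, 0, 0, -0.143, 0, 0, 0, 0, -0.143, 0, 0, 0, 0, -0.143, 0, 0, 0, 0, -0.143, 0, 0, 0, 0, -0.143, 0],
)

```text
clock: 9.45
ee_pos: [0.591, 0.2229, 0.2332]
ee_rot: [3.141, -0.0, 0.719]
wrist_force: [0.1, -0.0, 0.0]
gripper_width: 0.0428
gripper_force: 0.0
```

Emit:
jog_arm(
  deltas=[0, 0, 0, -0.1426, 0, 0, 0, 0, -0.1426, 0, 0, 0, 0, -0.1426, 0, 0, 0, 0, -0.1426, 0, 0, 0, 0, -0.1426, 0, 21.6, -10.9, 0, 0, 0, 21.6, -10.9, 0, 0, 0, 21.6, -10.9, 0, 0, 0, 21.6, -10.9, 0, 0, 0, 21.6, -10.9, 0, 0, 0],
)

```text
clock: 10.45
ee_pos: [0.5523, 0.3385, 0.2331]
ee_rot: [3.141, 0.0, 1.426]
wrist_force: [0.1, 0.3, 0.1]
gripper_width: 0.043
gripper_force: 0.0
```

```bash
python3 - <<'E'
from h import *
rep();cv2.imwrite('pics/t5.png',camera('top')[150:320,60:380,::-1]);im=camera('wrist');cv2.imwrite('pics/w5.png',im[:,:,::-1])
a=cv2.resize(cv2.imread('pics/t5.png'),(640,340));b=cv2.resize(im[:,:,::-1],(320,240));k=np.zeros((580,640,3),np.uint8);k[:340]=a;k[340:,:320]=b;k[340:,320:]=cv2.resize(camera('side'),(320,240))[:,:,::-1]
cv2.imwrite('pics/c5.png',k)
E
```

```text
F [0.1 0.3 0.1]
tool gate [-300.24945007    0.54811455] 1.572090941719181
```

View pics/c5.png

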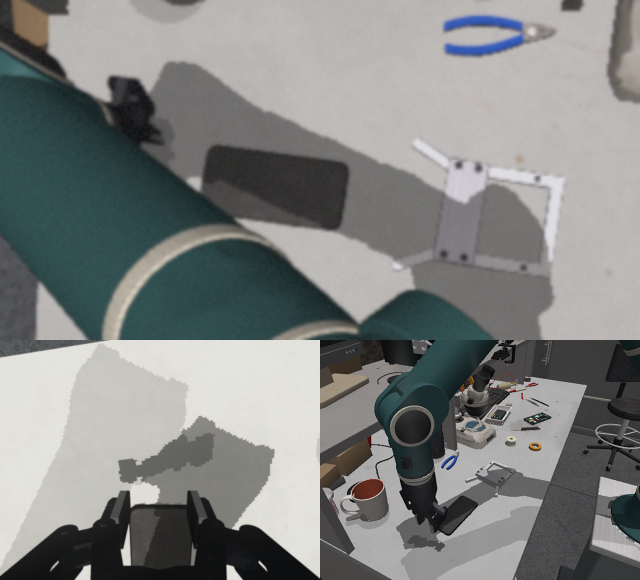

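The combined view shows the phone lined up with the gate: top edge (225,148)–(335,160) and leading edge (349,175)–(343,220) in the 2x crop. The gripper is behind it, clear of the mug.

```bash
python3 - <<'E'
from h import *
G,O,T=rep()
im=cv2.imread('pics/t5.png').max(2).astype(int); off=np.array([60,150])
k=(im<78).astype(np.uint8)
top=[];lead=[]
for u in range(112,168,2):
    r=np.argmin(np.diff(im[60:95,u]))+60.5; top.append((u,r))
for v in range(88,108,2):
    c=np.argmax(np.diff(im[v,160:190]))+160.5; lead.append((c,v))
for n,l,i in(('far edge',top,1),('lead',lead,0)):
    p=(cast('top',np.array(l)+off,.008)-O)@G.T*1000
    v=cv2.fitLine(p.astype(np.float32),cv2.DIST_HUBER,0,.01,.01).ravel();print(n,np.median(p,0),np.arctan2(v[1],v[0]),np.ptp(p[:,i]))
w=cv2.imread('pics/w5.png').max(2).astype(int)
e=[(u,300+np.argmin(np.diff(w[300:380,u]))+.5) for u in range(270,375,10)];print(e[::4])
p=(cast('wrist',e,.008)-O)@G.T*1000;v=np.polyfit(p[:,1],p[:,0],1);print('trail',np.median(p,0),'ang',-v[0])
E
```

```text
F [ 1.2 -0.2 -0.9]
tool gate [-301.25042912   -0.52326123] 1.575920813759553
far edge [-192.89053606   35.08092398] 0.027466686 34.986894768313135
lead [-119.60440984    2.19343623] -1.570336 2.1290879766886945
[(270, np.float64(328.5)), (310, np.float64(326.5)), (350, np.float64(329.5))]
trail [-268.66056353    2.01081864] ang -0.012827086249656807
```

Emit:
jog_arm(
  deltas=[0, 0, 20, 0, 0, 0, 0, 20, 0, 0, 0, 0, 10, 0, 0, 0, 0, 5, 0, 0, 0, 0, 1, 0, 0, 0, 0, 1, 0, 0, 0, 0, 1, 0, 0, 0, 0, 1, 0, 0, 0, 0, 0, 0, 0, 0, 0, 0, 0, 0],
)

```text
clock: 11.6
ee_pos: [0.5522, 0.3379, 0.1744]
ee_rot: [3.141, -0.0, 1.427]
wrist_force: [0.4, -0.4, 0.1]
gripper_width: 0.0431
gripper_force: 0.0
```

Emit:
jog_arm(
  deltas=[0, 0, 0.5, 0, 0, 0, 0, 0.5, 0, 0, 0, 0, 0, 0, 0, 0, 0, 0, 0, 0, 0, 0, 0, 0, 0, 0, 0, 0, 0, 0, 0, 0, 0, 0, 0, 0, 0, 0, 0, 0, 0, 0, 0, 0, 0, 0, 0, 0, 0, 0],
)

```text
clock: 12.6
ee_pos: [0.5522, 0.3378, 0.1732]
ee_rot: [3.142, 0.0, 1.427]
wrist_force: [0.2, 0.2, -0.0]
gripper_width: 0.0429
gripper_force: 0.0
```

Emit:
jog_arm(
  deltas=[0, 0, 0.5, 0, 0, 0, 0, 0.5, 0, 0, 0, 0, 0.5, 0, 0, 0, 0, 0, 0, 0, 0, 0, 0, 0, 0, 0, 0, 0, 0, 0, 0, 0, 0, 0, 0, 0, 0, 0, 0, 0, 0, 0, 0, 0, 0, 0, 0, 0, 0, 0],
)

```text
clock: 13.6
ee_pos: [0.5521, 0.3379, 0.1717]
ee_rot: [-3.142, 0.0, 1.427]
wrist_force: [-0.9, -0.8, 2.2]
gripper_width: 0.0424
gripper_force: 0.9
```

```bash
python3 - <<'E'
from h import *
cv2.imwrite('pics/s6.png',cv2.resize(camera('side')[270:470,130:330],None,fx=3,fy=3,interpolation=cv2.INTER_CUBIC)[:,:,::-1])
E
```

```text
(no output)
```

View pics/s6.png

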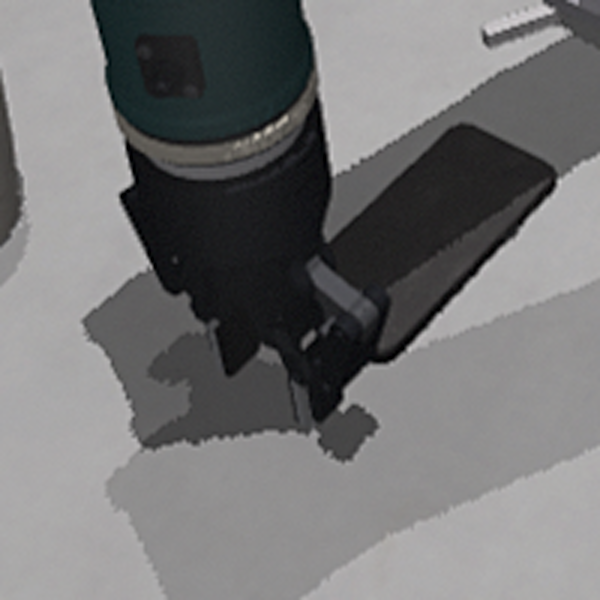

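The crop shows the fingers behind the phone's trailing edge. The tips touch the bench at TCP z ≈ 0.172 (2 N), so I'll raise 3 mm and push.

Emit:
jog_arm(
  deltas=[0, 0, -1.5, 0, 0, 0, 0, -1.5, 0, 0, -5, 0, 0, 0, 0, -5, 0, 0, 0, 0, -5, 0, 0, 0, 0, -5, 0, 0, 0, 0, -5, 0, 0, 0, 0, -5, 0, 0, 0, 0, -5, 0, 0, 0, 0, -5, 0, 0, 0, 0],
)

```text
clock: 14.65
ee_pos: [0.5463, 0.2979, 0.1746]
ee_rot: [-3.142, -0.0, 1.427]
wrist_force: [-0.6, 1.2, -1.6]
gripper_width: 0.0426
gripper_force: 0.4
```

Emit:
jog_arm(
  deltas=[-6, 0, 0, 0, 0, -6, 0, 0, 0, 0, -6, 0, 0, 0, 0, -6, 0, 0, 0, 0, -6, 0, 0, 0, 0, -6, 0, 0, 0, 0, -6, 0, 0, 0, 0, -6, 0, 0, 0, 0, -6, 0, 0, 0, 0, 0, 0, 0, 0, 0],
)

```text
clock: 15.65
ee_pos: [0.5388, 0.2437, 0.1746]
ee_rot: [-3.142, 0.001, 1.426]
wrist_force: [0.3, -0.0, -0.6]
gripper_width: 0.0423
gripper_force: 0.0
```

```bash
cat >>h.py <<'E'
def prof(im,G,O,xs=(-150,-130,-110,-90),ylim=50):
    # far-side and near-side phone edges seen from the top, on scan lines across the gate at given gate x
    m=camera_model('top');C=R.from_euler('xyz',m['attitude']).as_matrix()
    def pix(x,y):
        p=np.r_[O+G.T@np.array([x,y])/1000,.008]-m['origin'];q=C.T@p
        return m['cx']+m['fx']*q[0]/-q[2],m['cy']-m['fy']*q[1]/-q[2]
    g=im.max(2).astype(np.float32);ys=np.arange(-ylim,ylim,.5)
    sample=lambda P:cv2.remap(g,np.float32([[p[0] for p in P]]),np.float32([[p[1] for p in P]]),1)[0]
    for x in xs:
        v=sample([pix(x,y) for y in ys]);print('x',x,v[::8].astype(int))
    for y in(-20,0,20):
        X=np.arange(-60,92,4);v=sample([pix(x,y) for x in X]);print('y',y,v.astype(int))
E
python3 - <<'E'
from h import *
G,O,T=rep();prof(camera('top'),G,O)
E
```

```text
F [ 0.3 -0.  -0.6]
tool gate [-204.52669641    0.97102871] 1.5716714293827234
x -150 [151 123  76  64  65  63  62  60  57  55  54  54  51  46  44  43  48  48
  49  47  46  62 113 118 118]
x -130 [175 177 143 136 105  63  57  57  52  54  48  46  40  49  48  47  51  50
  49  49  50  58 114 119 119]
x -110 [ 69  64 104 176 134 114  68  49  45  38  48  51  52  52  52  51  52  50
  50  49  51  56 114 118 118]
x -90 [ 64  57  56  77 169 119  79  48  51  50  49  49  52  54  50  53  56  52
  52  52  50  61 111 116 117]
y -20 [ 49  52  53  49 107 119 120 119 118 108 124 129 130 131 132 130 130 131
 132 127 111 118 118 117 116 117 117 119 117 118 116 118 118 118 114 115
 125 145]
y 0 [ 53  55  51  52 102 118 117 118 118 116 120 129 128 129 130 130 129 130
 132 129 113 118 117 117 118 118 119 118 118 119 119 119 118 116 118 112
 110 145]
y 20 [ 54  56  53  53 109 119 120 119 119 114 119 127 128 129 127 128 128 128
 129 127 111 120 116 118 120 125 124 122 118 117 119 119 118 117 117 118
 115 146]
```

The leading edge is at gate x≈-45, with y offset ≈0 and angle ≈0. I'll continue.

Emit:
jog_arm(
  deltas=[-6, 0, 0, 0, 0, -6, 0, 0, 0, 0, -6, 0, 0, 0, 0, -6, 0, 0, 0, 0, -6, 0, 0, 0, 0, -6, 0, 0, 0, 0, -6, 0, 0, 0, 0, -6, 0, 0, 0, 0, -6, 0, 0, 0, 0, -6, 0, 0, 0, 0],
)

```text
clock: 16.7
ee_pos: [0.53, 0.1851, 0.1748]
ee_rot: [3.141, -0.0, 1.427]
wrist_force: [0.2, 2.3, 2.8]
gripper_width: 0.0428
gripper_force: 1.4
```

Emit:
jog_arm(
  deltas=[-6, 0, 0, 0, 0, -6, 0, 0, 0, 0, -6, 0, 0, 0, 0, -6, 0, 0, 0, 0, -6, 0, 0, 0, 0, -6, 0, 0, 0, 0, -6, 0, 0, 0, 0, -6, 0, 0, 0, 0, -4, 0, 0, 0, 0, 0, 0, 0, 0, 0],
)

```text
clock: 17.7
ee_pos: [0.5224, 0.1327, 0.1743]
ee_rot: [-3.141, 0.002, 1.426]
wrist_force: [0.1, -1.0, -0.1]
gripper_width: 0.043
gripper_force: 0.0
```

```bash
python3 - <<'E'
from h import *
G,O,T=rep();prof(camera('top'),G,O,(-55,-40,30,40,50,60))
E
```

```text
F [ 0.1 -1.  -0.1]
tool gate [-92.28788748   0.9519539 ] 1.5716506898041505
x -55 [ 66  68  68  67  65  69  65  68  66  65  64  63  63  64  60  61  60  59
  55  53  47  47  60 108 115]
x -40 [ 69  69  68  66  69  64  66  65  66  62  62  60  63  59  58  54  54  50
  50  47  41  52 109 115 114]
x 30 [ 60  62  57  58  56  52  52  50  46  38  49  50  50  51  46  47  51  50
  49  49  46  52  99 151 213]
x 40 [ 59  59  58  54  52  50  48  47  42  48  49  51  50  49  54  50  50  51
  48  51  51  52 112 212 224]
x 50 [ 57  54  57  52  51  48  46  46  47  51  53  51  50  49  51  51  52  52
  49  49  49  59 134 222 223]
x 60 [ 55  53  50  47  45  41  48  48  49  51  54  52  50  49  50  51  51  54
  51  51  52 112 171 224 224]
y -20 [ 67  68  69  67  65  64  64  62  62  61  62  60  60  60  57  57  55  56
  55  53  52  50  49  46  43  42  43  44  47  48  47  57 112 114 114 114
 121 142]
y 0 [ 65  64  63  60  60  61  59  57  58  57  53  51  50  50  51  50  45  55
  95 117  65  51  48  49  52  50  50  51  49  52  50  62 109 113 114 108
 105 141]
y 20 [ 58  60  54  53  53  51  49  47  44  47  99 120 124 124 127 125 124 124
 124 121  71  48  50  49  50  48  46  50  50  49  52  61 107 115 115 112
 114 147]
```

Emit:
jog_arm(
  deltas=[-2, 0, 0, 0, 0, -2, 0, 0, 0, 0, -2, 0, 0, 0, 0, -2, 0, 0, 0, 0, -2, 0, 0, 0, 0, -2, 0, 0, 0, 0, -2, 0, 0, 0, 0, -2, 0, 0, 0, 0, 0, 0, 0, 0, 0, 0, 0, 0, 0, 0],
)

```text
clock: 18.75
ee_pos: [0.5203, 0.1179, 0.1747]
ee_rot: [-3.142, 0.0, 1.427]
wrist_force: [-0.5, -0.4, 0.9]
gripper_width: 0.0426
gripper_force: 0.0
```

Emit:
jog_arm(
  deltas=[-0.5, 0, 0, 0, 0, -0.5, 0, 0, 0, 0, -0.5, 0, 0, 0, 0, -0.5, 0, 0, 0, 0, 0, 0, 0, 0, 0, 0, 0, 0, 0, 0, 0, 0, 0, 0, 0, 0, 0, 0, 0, 0, 0, 0, 0, 0, 0, 0, 0, 0, 0, 0],
)

```text
clock: 19.75
ee_pos: [0.52, 0.1162, 0.1747]
ee_rot: [3.142, -0.0, 1.427]
wrist_force: [0.1, 0.5, 0.0]
gripper_width: 0.0426
gripper_force: 0.7
```

Emit:
jog_arm(
  deltas=[-0.5, 0, 0, 0, 0, -0.5, 0, 0, 0, 0, -0.5, 0, 0, 0, 0, 0, 0, 0, 0, 0, 0, 0, 0, 0, 0, 0, 0, 0, 0, 0, 0, 0, 0, 0, 0, 0, 0, 0, 0, 0, 0, 0, 0, 0, 0, 0, 0, 0, 0, 0],
)

```text
clock: 20.75
ee_pos: [0.5198, 0.1147, 0.1747]
ee_rot: [3.142, -0.0, 1.427]
wrist_force: [0.3, 1.1, 0.4]
gripper_width: 0.0426
gripper_force: 0.9
```

```bash
python3 - <<'E'
from h import *
G,O,T=rep();prof(camera('top'),G,O,(30,70))
E
```

```text
F [0.3 1.1 0.4]
tool gate [-74.14194204   1.03660661] 1.572840415085552
x 30 [ 62  63  61  61  61  60  55  55  54  53  52  51  44  41  50  52  51  51
  52  48  49  51  95 138 143]
x 70 [ 55  54  54  50  51  48  45  43  46  49  50  55  50  50  51  48  54  55
  51  47  51  64 157 145 127]
y -20 [ 65  69  67  67  70  63  64  67  67  66  63  66  65  63  62  63  62  59
  59  60  57  56  55  54  54  53  53  48  49  46  45  44  44  50  49  50
 109 141]
y 0 [ 67  65  64  64  64  63  63  62  61  62  60  59  57  59  60  56  56  49
  53  55  48  47  48  42  45  50  45  49  47  47  51  51  50  51  48  50
  92 141]
y 20 [ 64  62  59  62  61  58  57  56  55  53  52  53  50  47  46  68 100 120
 123 120  70  52  49  53  50  51  49  50  51  45  48  49  52  55  53  49
  92 142]
```

Nearly home, with about 1–2 mm left. I'll keep going in small steps until force rises.

Emit:
jog_arm(
  deltas=[-0.5, 0, 0, 0, 0, -0.5, 0, 0, 0, 0, -0.5, 0, 0, 0, 0, 0, 0, 0, 0, 0, 0, 0, 0, 0, 0, 0, 0, 0, 0, 0, 0, 0, 0, 0, 0, 0, 0, 0, 0, 0, 0, 0, 0, 0, 0, 0, 0, 0, 0, 0],
)

```text
clock: 21.8
ee_pos: [0.5199, 0.1141, 0.1749]
ee_rot: [3.141, -0.002, 1.427]
wrist_force: [1.9, 4.9, -1.0]
gripper_width: 0.0428
gripper_force: 2.6
```

Emit:
jog_arm(
  deltas=[-0.5, 0, 0, 0, 0, 0, 0, 0, 0, 0, 0, 0, 0, 0, 0, 0, 0, 0, 0, 0, 0, 0, 0, 0, 0, 0, 0, 0, 0, 0, 0, 0, 0, 0, 0, 0, 0, 0, 0, 0, 0, 0, 0, 0, 0, 0, 0, 0, 0, 0],
)

```text
clock: 22.8
ee_pos: [0.5198, 0.1139, 0.175]
ee_rot: [3.14, -0.003, 1.428]
wrist_force: [2.3, 6.4, -1.5]
gripper_width: 0.0427
gripper_force: 3.0
```

The phone is against the stop: force climbs while the tool stays put. I'm backing off and lifting clear.

Emit:
jog_arm(
  deltas=[3, 0, 0, 0, 0, 6, 0, 0, 0, 0, 6, 0, 0, 0, 0, 10, 0, 0, 0, 0, 15, 0, 0, 0, 0, 0, 0, -30, 0, 0, 0, 0, -40, 0, 0, 0, 0, -40, 0, 0, 30, 0, -20, 0, 0, 30, 0, 0, 0, 0],
)

```text
clock: 23.8
ee_pos: [0.5351, 0.2133, 0.3085]
ee_rot: [3.136, -0.003, 1.425]
wrist_force: [0.8, -0.3, -0.8]
gripper_width: 0.0428
gripper_force: 0.0
```

Emit:
jog_arm(
  deltas=[40, 0, 0, 0, 0, 40, 0, 0, 0, 0, 20, 0, 0, 0, 0, 0, 0, 0, 0, 0, 0, 0, 0, 0, 0, 0, 0, 0, 0, 0, 0, 0, 0, 0, 0, 0, 0, 0, 0, 0, 0, 0, 0, 0, 0, 0, 0, 0, 0, 0],
)

```text
clock: 24.8
ee_pos: [0.5484, 0.3102, 0.3048]
ee_rot: [3.141, 0.0, 1.426]
wrist_force: [0.0, 0.0, 0.1]
gripper_width: 0.0431
gripper_force: 0.0
```

```bash
python3 - <<'E'
from h import *
G,O,T=rep();prof(camera('top'),G,O,(-50,-35,30,70))
E
```

```text
F [0.  0.  0.1]
tool gate [-271.70614777    0.79118978] 1.5721175724275525
x -50 [113 114 113 110  67  47  47  47  47  46  47  49  48  47  48  48  47  47
  48  58  70  70 167 188 188]
x -35 [140 130 116 110  65  47  47  49  48  48  48  48  47  46  44  45  44  49
  66  72  70  73 166 187 178]
x 30 [131 143 143 116  61  50  48  49  51  51  54  74  77  74  77  79  79  79
  77  76  75  74 146 217 222]
x 70 [119  89 122 112  66  49  50  49  50  50  53  53  49  51  73  79  81  80
  77  74  71  64 157 146 125]
y -20 [ 48  50  47  47  48  47  48  48  49  59 118 125 124 126 127 123 127 126
 128 117  60  51  49  51  50  49  51  52  52  51  51  50  48  51  50  48
 109 141]
y 0 [ 49  44  46  45  48  46  47  46  47  56 112 123 124 127 125 125 127 147
 187 202  99  77  76  78  77  77  80  78  77  77  65  50  49  49  51  51
 100 191]
y 20 [ 48  46  42  48  46  46  53  64  66  78 182 207 208 211 208 208 208 207
 208 201 105  78  78  79  75  76  76  74  74  72  75  77  80  78  79  75
 143 222]
```

The phone is straight between the rails (edges at y≈-35 and +37) with no bench visible before the stop, and the robot is clear. I'm handing in.

```bash
python3 -c "
from rig import close_job;print(close_job())"
```

```text
the job is handed in; nothing more can be done
None
```

The phone was pushed flat through the gate until it met the stop bar, the fingers were withdrawn clear, and the job is handed in at about 25 s; the hand-in returned no verdict, and I did not re-measure the three bystanders.

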